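# Fit the spindle of the desk paper-roll holder

### The arm

A 6-joint arm with a two-finger parallel gripper is mounted at the origin on the work surface; the furniture and walls round the work are solid. World frame = base frame: x ahead of the robot, y to its left, z up, the work surface at z = 0. Lengths are in m, angles in degrees, forces in N, time in s.
With the tool pointing down it reaches from about 0.4 to 0.825 m from the base axis. Payload 7 kg.
Tool frame: the origin (TCP) lies between the finger pads; the fingertips stand 25 mm ahead of it and the grasp point (between the pads) lies 6 mm ahead of it; z points along the fingers, y is the line along which they close (so a half turn about z gives the same grasp; the last joint's range is limited). The gripper opens to 88 mm and grips with 3 to 60 N. Pads are 19 mm wide; open, the fingers measure 130 mm over their backs; the gripper's body (78 mm by 193 mm) begins 47 mm behind the grasp point.
Start: joints at [84.975, 20.546, 0.682, 0, -70.136, -16.507], TCP at [0.248, 0.628, 0.252] pointing down, gripper open.
Joint ranges: [-176.03, 176.03], [-82.01, 121.73], [-58.28, 71.71], [-173.87, 95.51], [-174.79, -0.11], [-173.66, 173.66]. Speed limits (degrees/s): [136.94, 136.94, 172.46, 180, 180, 180].

### API

Orientations are given as [roll, pitch, yaw] about the fixed x, y, z axes, in that order (R = Rz(yaw) Ry(pitch) Rx(roll)).
In Python, from plant import r gives the robot as it stands.
- The arm moves only by the shell command python3 -m crank 'ROWS' [FORCE]. ROWS is JSON, a list of rows, each a list of 3 entries, a list of its own where there are three numbers: the turn, a rotation vector about the tool's x, y, z in degrees, then the shift along the tool's x, y, z in cm, then the closure, from -1 (fully open) to 1 (shut). In form: [[[wx, wy, wz], [dx, dy, dz], fingers], ...]. A call has 1 to 8 rows; each row shifts and turns the commanded pose from where the row before left it, along the tool's axes as they then stand; what a row does not reach is not made up. A row lasts 1/10 s, in which the tool goes at most 50 mm and 8.59 degrees, less where a joint would pass 70% of its speed; a pose out of reach is approached as far as the arm can. A call with a gripper value outside its range is refused whole. The fingers move at their own pace and stop on an object; FORCE is the grip in N (left out, the last holds). Time passes only in rows, so rows that do not move let the fingers close. It gives the time, the measured TCP pose, the force, the opening and the grip force at its end, in the units of the state.
- r.get_state(): the state, without advancing time (a new reading comes with each control period).
- r.capture(name): name is "side" or "top" or "wrist"; returns a dict with "color" (400x640x3 uint8, red, green, blue), "range_z" (400x640 float32, m along the optical axis (not along the pixel's ray), 0 where there is no reading), "intrinsics" (3x3 intrinsics, pixels), "world_from_camera" (4x4, takes a point from camera to world coordinates); the wrist camera has in their place "hand_eye" (4x4, takes a point from camera to tool coordinates, whose origin is the TCP and whose axes are the flange's). Camera axes: x right, y down, z forward; pixel columns grow to the right and rows downward; lengths in m; the calibration is good to about 2 mm. A picture is of the moment at which its call begins: read the wrist's pose just before it.
- r.close_job(): hands the job in; it is judged then, once.
The state is a dict: "time_s": time; "joints": joint angles; "qd": joint speeds; "joint_torque": joint torques, N m; "tcp_pos": TCP position; "eef_rot": TCP orientation; "contact_force": force on the tool from outside, world axes, zero at the start; "moment": the same for the moment, N m; "gripper_width": finger opening in m; "gripper_force": force on a finger pad.
Only numpy, scipy, OpenCV 4.12 (cv2) and the standard library are available. Lean on these libraries where they do the work, as an engineer would, in place of code of your own. Each camera call takes 0.05 s, during which the arm holds its last target. There are 200 camera calls.

### The job

Fit the steel spindle into the paper-roll holder: bring its bare end to the hole in the holder's near board and push it partway into the rolls, let go of it, take it again by the wooden knob at its rear end and push it home until it bears on the sprung brake pad inside. Press it against the pad with about 12 to 15 N for about half a second, never with more than 25 N, and never force it sideways in its holes; then let go and leave it in place. Leave the phone, the eraser and the sticky notes where they lie.

Things in the scene. Friction and masses are not known exactly. Their poses are not given: they have to be found in the camera images.
- spindle: loose bare steel rod with a wooden knob at its rear end, 230 mm long over all, 0.25 kg; rod 14 mm thick with a slightly tapered tip, knob 20 mm thick and 26 mm long. Origin on the axis at mid-length; +x points along the rod to the bare tip (at x = +115 mm). Centre of mass 5 mm ahead of the origin. At the start it lies level in the forks of the rest, axis 32 mm above the desk.
- spindle_tip (a point): centre of the spindle's bare tip; axes as the spindle's
- spindle_knob (a point): middle of the spindle's wooden knob, 102 mm behind the spindle's origin, 13 mm from its rear end; the place to grip for the second push
- rest: fixed low dark wooden rest, base 176x52x8 mm, with two upright forks 12 mm thick, 65 mm either side of its middle along its x axis, tops 38 mm above the desk; the spindle lies in their slots (18 mm wide) along the rest's x axis, middle over middle. Origin: centre of the underside.
- roll_holder: fixed dark wooden holder: base 234x84x12 mm (x = -36 to 198 mm), two upright boards 64 mm wide, tops 85 mm above the desk, two 57 mm paper rolls between them, brake block behind. +x is the direction of pushing: the level bore, 55 mm above the desk, runs through near board (x = 0 to 16 mm), rolls and far board (x = 134 to 150 mm). Origin on the underside, below the bore's mouth.
- mouth (a point): centre of the bore's mouth in the near board's outer face, 55 mm above the desk; +x goes into the bore. Holes in boards 16.5 mm wide with a 3 mm chamfer, in rolls 19 mm. A tongue 10 mm wide stands out 34 mm before the mouth, top 46.5 mm above the desk: with the tip 80 mm or more inside, it carries the spindle when let go; less deep, the rear end sags 5 to 10 mm.
- brake_block: hollow wooden block at the holder's far end, part of it. Inside, on the bore's axis, a felt pad on a spring (6 N per mm, travel 6 mm), set differently each time, setting unknown: the tip meets it somewhere 150 to 160 mm inside the mouth, to be found by feel, and may be sprung back some 2 to 5 mm when let go. Origin on the holder's axis, 151 mm behind the mouth, 12 mm above the desk.
- phone: smartphone lying flat, 146x71x8 mm, origin at the centre of its underside, bystander
- eraser: small eraser, 21x45x12 mm, origin at the centre of its underside, bystander
- sticky_notes: square pad of sticky notes, 75x75x16 mm, origin at the centre of its underside, bystander

How it is judged (in metres and radians):
On the way, in this order (a step that is already met when the one before it is completed fails the run):
1. the spindle is partway in (tip 40 to 115 mm inside the mouth) and let go of (x of spindle_tip in the frame of mouth between 0.04 and 0.115 m and y of spindle_tip in the frame of mouth between -0.006 and 0.006 m and z of spindle_tip in the frame of mouth between -0.008 and 0.008 m and angle between the x axis of spindle and the x axis of roll_holder, either way round below 0.12 rad and contact force between the fingers and spindle below 0.1 N), for 0.2 s.
2. the spindle, still no more than 130 mm in, is taken by its knob (grasp point within 40 mm of the knob's middle) (x of spindle_tip in the frame of mouth between 0.03 and 0.13 m and contact force between the fingers and spindle above 1 N and distance between the grasp point and spindle_knob below 0.04 m), for 0.1 s.
3. the spindle is pressed on the brake pad with at least 8 N for 0.3 s (x of spindle_tip in the frame of mouth above 0.147 m and contact force between spindle and brake_block above 8 N), for 0.3 s.
At the end, for the whole second after the job is handed in: the spindle lies at rest in the bore of the holder, its tip at least 144 mm inside the mouth and within 6 mm of the axis sideways, aligned with the bore within 0.06 rad, released, after having been pressed on the brake pad (x of spindle_tip in the frame of mouth above 0.144 m and angle between the x axis of spindle and the x axis of roll_holder, either way round below 0.06 rad and y of spindle_tip in the frame of mouth between -0.006 and 0.006 m and linear speed of spindle below 0.01 m/s); the robot touches nothing.
It fails at once if the spindle is pressed on the brake pad with more than 25 N (contact force between spindle and brake_block above 25 N).
It fails at once if the spindle is forced in its holes: its contacts with the whole holder add up to more than 40 N (contact force between spindle and roll_holder above 40 N).
It fails at once if the phone, eraser or sticky notes are moved by more than 20 mm (distance of any of phone, eraser, sticky_notes from where it was at the start of the episode above 0.02 m).
It also fails if it takes over 72 s, if anything falls off the work surface, if the arm or the gripper's body presses on something with over 40 N, if the wrist force passes 120 N, or if a joint passes its speed limit or range.

## Working session

There is one attempt and no reset: what is moved stays moved. The work goes in short steps, Python scripts to look and compute and a shell command to move; the robot and the scene stay as the last step left them, time stands still between calls to the robot, and variables do not carry over. Pictures are saved under pics/ and viewed, at most 10 in all, crops included, and the job is handed in when it is done.

```bash
mkdir -p pics; cat > h.py <<'E'
import numpy as np, cv2
from plant import r
def snap(n,fn):
    s=r.get_state(); c=r.capture(n); cv2.imwrite('pics/'+fn+'.png',c['color'][...,::-1]); np.savez('pics/'+fn+'.npz',s_pos=s['tcp_pos'],s_rot=s['eef_rot'],**{k:v for k,v in c.items()}); return c
E
python3 - <<'E'
from h import *
print(r.get_state())
a=[snap(n,n+'0') for n in('side','top','wrist')]
for c in a: print(c['intrinsics'].tolist(), np.round(c.get('world_from_camera',c.get('hand_eye')),4).tolist(),(c['range_z']>0).mean())
E
ls
```

```text
{'time_s': 0.0, 'joints': array([ 8.49752225e+01,  2.05913293e+01,  6.33056120e-01, -1.97342101e-02,
       -7.01358788e+01, -1.65086348e+01]), 'qd': array([-0.08008734,  0.03340659, -0.08775658,  0.12357918,  0.04049099,
        0.02822839]), 'joint_torque': array([ 1.69017716e-03, -5.82713985e+01,  2.93038934e+01,  6.99707463e+00,
        6.87621126e-03, -1.53871306e-04]), 'tcp_pos': array([0.24759441, 0.62746235, 0.25061961]), 'eef_rot': array([ 1.79904457e+02, -8.97015744e-03, -2.15401256e+01]), 'contact_force': array([-0.38683886,  0.55270019, -0.1743725 ]), 'moment': array([-0.02439149,  0.03453482,  0.00045509]), 'gripper_force': 0.0, 'gripper_width': 0.08730021100327796}
[[512.4941334089278, 0.0, 321.7924427843151], [0.0, 512.4941334089278, 193.6085469542347], [0.0, 0.0, 1.0]] [[0.8468, -0.2948, 0.4427, -0.0881], [-0.5318, -0.482, 0.6963, -1.1332], [0.0082, -0.8251, -0.565, 0.904], [0.0, 0.0, 0.0, 1.0]] 0.935984375
[[400.52123305954603, 0.0, 320.61792728435825], [0.0, 400.52123305954603, 203.78903392014854], [0.0, 0.0, 1.0]] [[0.0059, -0.9942, 0.1078, 0.4488], [-1.0, -0.0053, 0.0059, -0.1066], [-0.0053, -0.1078, -0.9942, 1.0564], [0.0, 0.0, 0.0, 1.0]] 0.99587890625
[[354.80119621009067, 0.0, 319.2161205151986], [0.0, 354.80119621009067, 197.25098676953522], [0.0, 0.0, 1.0]] [[0.0008, -0.9684, -0.2493, 0.0678], [1.0, 0.0009, -0.0002, -0.0004], [0.0004, -0.2493, 0.9684, -0.1334], [0.0, 0.0, 0.0, 1.0]] 0.9960078125
h.py
pics
```

View pics/top0.png

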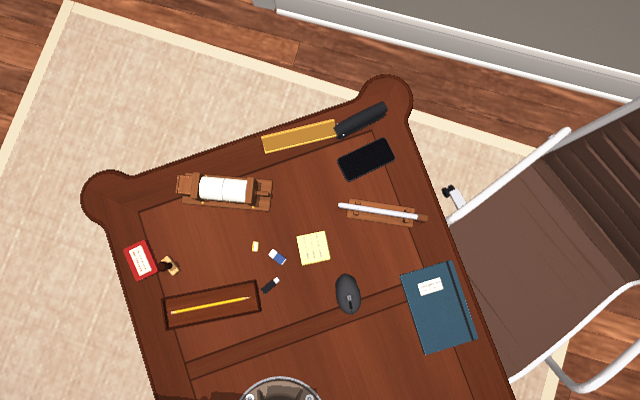

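View pics/side0.png

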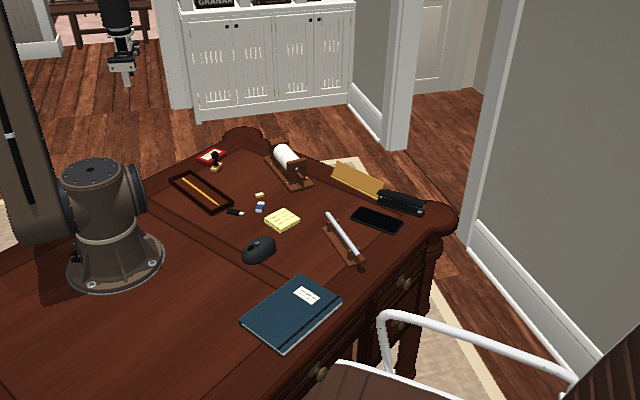

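The top view shows the spindle from its tip (340,206) to its knob (425,217). The holder runs from the brake block (180,185) to the near board (262,193), with the rolls at (200-250,189). Both views agree.

```bash
cat >> h.py <<'E'
def cloud(c,T=None):
    K=c['intrinsics'];z=c['range_z'];v,u=np.mgrid[:z.shape[0],:z.shape[1]]
    P=np.stack([(u-K[0,2])/K[0,0]*z,(v-K[1,2])/K[1,1]*z,z],-1)
    T=c['world_from_camera'] if T is None else T
    return P@T[:3,:3].T+T[:3,3]
E
python3 - <<'E'
from h import *
def axis(p):
    m=p[:,:2].mean(0); w,V=np.linalg.eigh(np.cov((p[:,:2]-m).T)); d=V[:,1]; d=d*np.sign(d[1]); t=(p[:,:2]-m)@d
    return m,d,np.degrees(np.arctan2(d[1],d[0])),t.min(),t.max()
for n in('top','side'):
    c=np.load(f'pics/{n}0.npz'); P=cloud(c); z=P[...,2]; col=c['color'].astype(int); white=(col.min(2)>140)&(np.ptp(col,2)<40)
    print(n,'desk z',np.median(z[(abs(P[...,0]-.5)<.2)&(abs(P[...,1]+.05)<.2)]))
    u,v=((340,428),(200,222)) if n=='top' else ((318,368),(205,268))
    sub=np.zeros_like(white); sub[v[0]:v[1],u[0]:u[1]]=1
    for nm,m in(('rod',sub&white&(z>.02)&(z<.06)),('rod+knob',sub&(z>.034)&(z<.06))):
        p=P[m]; a=axis(p); print(nm,m.sum(),a,'ends',a[0]+a[1]*a[3],a[0]+a[1]*a[4],'ztop',np.percentile(p[:,2],[5,50,95]))
    u,v=((170,280),(165,215)) if n=='top' else ((260,320),(138,195))
    sub[:]=0; sub[v[0]:v[1],u[0]:u[1]]=1
    for nm,m in(('rolls',sub&white&(z>.04)&(z<.12)),('high',sub&(z>.075)&(z<.1)&~white),('all',sub&(z>.006)&(z<.1))):
        p=P[m]; a=axis(p); print(nm,m.sum(),a,'ends',a[0]+a[1]*a[3],a[0]+a[1]*a[4],'z',np.percentile(p[:,2],[5,50,95]))
        if nm=='high':
            t=(p[:,:2]-a[0])@a[1]; print(np.histogram(t,np.arange(-.13,.14,.01)))
c=np.load('pics/top0.npz');im=c['color'][160:225,170:440,::-1];cv2.imwrite('pics/crop.png',cv2.resize(im,None,fx=2.9,fy=2.9,interpolation=2))
E
```

```text
top desk z 0.0017434376766447546
rod 401 (array([ 0.54287427, -0.24799543]), array([0.14943482, 0.98877158]), np.float64(81.40582490609935), np.float64(-0.09896079721812645), np.float64(0.09964834923234012)) ends [ 0.52808608 -0.34584505] [ 0.55776521 -0.14946597] ztop [0.03397896 0.03868808 0.0418254 ]
rod+knob 534 (array([ 0.54092029, -0.26414936]), array([0.14845296, 0.98891947]), np.float64(81.4627158202221), np.float64(-0.10750014731384576), np.float64(0.11617213838453329)) ends [ 0.52496158 -0.37045834] [ 0.55816639 -0.14926447] ztop [0.03488489 0.03890889 0.04305063]
rolls 1014 (array([0.59101012, 0.14223513]), array([0.08222391, 0.99661388]), np.float64(85.28359233327302), np.float64(-0.05720250618909825), np.float64(0.05782672980369249)) ends [0.58630671 0.08522632] [0.59576486 0.19986605] z [0.06630624 0.08068818 0.08537618]
high 685 (array([0.59720448, 0.18282254]), array([0.0848696 , 0.99639207]), np.float64(85.13147376894625), np.float64(-0.11656565031258957), np.float64(0.0751948014643163)) ends [0.5873116  0.06667745] [0.60358624 0.25774604] z [0.07811162 0.08344207 0.
[... 2234 characters left out ...]
1,
       -9.00000000e-02, -8.00000000e-02, -7.00000000e-02, -6.00000000e-02,
       -5.00000000e-02, -4.00000000e-02, -3.00000000e-02, -2.00000000e-02,
       -1.00000000e-02, -5.55111512e-17,  1.00000000e-02,  2.00000000e-02,
        3.00000000e-02,  4.00000000e-02,  5.00000000e-02,  6.00000000e-02,
        7.00000000e-02,  8.00000000e-02,  9.00000000e-02,  1.00000000e-01,
        1.10000000e-01,  1.20000000e-01,  1.30000000e-01]))
all 1499 (array([0.57514678, 0.12241692]), array([0.00157081, 0.99999877]), np.float64(89.90999943094103), np.float64(-0.09899053220469255), np.float64(0.1405531583882554)) ends [0.57499129 0.02342651] [0.57536757 0.26296991] z [0.00901527 0.04904391 0.08448158]
```

View pics/crop.png

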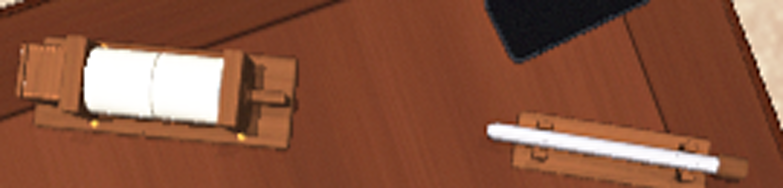

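The crop shows the spindle tip on the left, pointing at the holder. The near board, with its tongue, faces the spindle, and the brake block is at the far left. From this I get:
- **Spindle:** centre about (0.541, -0.263), yaw 81.4°.
- **Mouth:** about (0.587, 0.067), yaw about 85°.

Next I fly over the spindle.

```bash
python3 -m crank '[[[0,0,0],[3.15,3.79,0],-1],[[0,0,0],[3.15,3.79,0],-1],[[0,0,0],[3.15,3.79,0],-1],[[0,0,0],[3.15,3.79,0],-1],[[0,0,0],[3.15,3.79,0],-1],[[0,0,0],[3.15,3.79,0],-1],[[0,0,0],[3.15,3.79,0],-1],[[0,0,0],[3.15,3.79,0],-1]]' && python3 -m crank '[[[0,0,0],[3.15,3.79,0],-1],[[0,0,0],[3.15,3.79,0],-1],[[0,0,0],[3.15,3.79,0],-1],[[0,0,0],[3.15,3.79,0],-1],[[0,0,0],[3.15,3.79,0],-1],[[0,0,0],[3.15,3.79,0],-1],[[0,0,0],[3.15,3.79,0],-1],[[0,0,0],[3.15,3.79,0],-1]]' && python3 -m crank '[[[0,0,0],[3.15,3.79,0],-1],[[0,0,0],[3.15,3.79,0],-1],[[0,0,0],[3.15,3.79,0],-1],[[0,0,8.5],[0,0,0],-1],[[0,0,8.5],[0,0,0],-1],[[0,0,8.5],[0,0,0],-1],[[0,0,8.5],[0,0,0],-1],[[0,0,8.5],[0,0,0],-1]]' && python3 -m crank '[[[0,0,8.5],[0,0,0],-1],[[0,0,8.5],[0,0,0],-1],[[0,0,8.5],[0,0,0],-1],[[0,0,8.5],[0,0,0],-1],[[0,0,0],[0,0,0],-1],[[0,0,0],[0,0,0],-1]]'
```

```text
time_s: 0.95
tcp_pos: [0.3709, 0.2513, 0.2516]
eef_rot: [-180.0, -0.0, -21.5]
contact_force: [1.1, -0.0, 0.5]
gripper_width: 0.0879
gripper_force: 0.0
time_s: 1.75
tcp_pos: [0.4942, -0.1233, 0.2517]
eef_rot: [-180.0, -0.0, -21.5]
contact_force: [0.9, 0.2, 1.0]
gripper_width: 0.0877
gripper_force: 0.0
time_s: 2.55
tcp_pos: [0.54, -0.2617, 0.2512]
eef_rot: [180.0, 0.0, -64.4]
contact_force: [0.6, -0.9, -0.9]
gripper_width: 0.0875
gripper_force: 0.0
time_s: 3.15
tcp_pos: [0.5401, -0.2616, 0.2514]
eef_rot: [180.0, 0.0, -97.8]
contact_force: [-0.5, -0.9, -0.1]
gripper_width: 0.0874
gripper_force: 0.0
```

```bash
cat >> h.py <<'E'
from scipy.spatial.transform import Rotation as Ro
def wT(c,s):
    T=np.eye(4);T[:3,:3]=Ro.from_euler('xyz',s['eef_rot'],degrees=True).as_matrix();T[:3,3]=s['tcp_pos'];return T@c['hand_eye']
def wsnap(fn):
    s=r.get_state();c=r.capture('wrist');cv2.imwrite('pics/'+fn+'.png',c['color'][...,::-1]);T=wT(c,s);np.savez('pics/'+fn+'.npz',T=T,**c);return c,T,s
def axis(p):
    m=p[:,:2].mean(0); w,V=np.linalg.eigh(np.cov((p[:,:2]-m).T)); d=V[:,1]; d=d*np.sign(d[1]); t=(p[:,:2]-m)@d
    return m,d,np.degrees(np.arctan2(d[1],d[0])),t.min(),t.max()
E
python3 - <<'E'
from h import *
c,T,s=wsnap('w1');P=cloud(c,T);z=P[...,2];col=c['color'].astype(int)
near=(abs(P[...,0]-.541)<.05)&(abs(P[...,1]+.263)<.15)
print('desk',np.median(z[near&(z<.006)]))
for nm,m in(('rod',near&(col.min(2)>140)&(np.ptp(col,2)<40)&(z>.03)),('all',near&(z>.0385)&(z<.07))):
    p=P[m];a=axis(p);print(nm,m.sum(),a,a[0]+a[1]*a[3],a[0]+a[1]*a[4],np.percentile(p[:,2],[50,95,99]))
E
```

```text
desk 0.0003695486115037616
rod 17677 (array([ 0.55350775, -0.28502208]), array([0.97689812, 0.21370554]), np.float64(12.339595086943687), np.float64(-0.05755588892853142), np.float64(0.04060843574266701)) [ 0.49728151 -0.29732209] [ 0.59317805 -0.27634383] [0.33820659 0.34231376 0.3848631 ]
all 1475 (array([ 0.53613184, -0.29447462]), array([0.14457674, 0.98949359]), np.float64(81.68722981000361), np.float64(-0.0766991205079302), np.float64(0.11738133318135002)) [ 0.52504293 -0.37036791] [ 0.55310245 -0.17832655] [0.03939647 0.04217696 0.04303271]
```

View pics/w1.png

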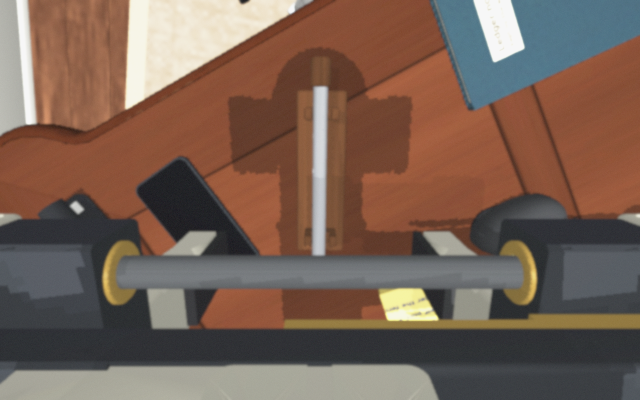

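The wrist view shows the knob at (320,57), with the rod running down the image at column 319 and the gripper centred on it. This agrees with the top view to about 1 mm, so I descend and grip at mid-length.

```bash
python3 -m crank '[[[0,0,0.7],[-0.5,-0.15,3.5],-1],[[0,0,0],[0,0,3.6],-1],[[0,0,0],[0,0,3.6],-1],[[0,0,0],[0,0,3.6],-1],[[0,0,0],[0,0,3.5],-1],[[0,0,0],[0,0,2.5],-1],[[0,0,0],[0,0,1],-1],[[0,0,0],[0,0,0],-1]]' && python3 -m crank '[[[0,0,0],[0,0,0],1],[[0,0,0],[0,0,0],1],[[0,0,0],[0,0,0],1],[[0,0,0],[0,0,0],1],[[0,0,0],[0,0,0],1],[[0,0,0],[0,0,0],1],[[0,0,0],[0,0,0],1],[[0,0,0],[0,0,0],1]]' 30
```

```text
time_s: 4.0
tcp_pos: [0.5416, -0.2568, 0.0373]
eef_rot: [179.8, -0.0, -98.6]
contact_force: [0.5, -0.1, 0.3]
gripper_width: 0.0877
gripper_force: 0.0
time_s: 4.8
tcp_pos: [0.5423, -0.2569, 0.0385]
eef_rot: [180.0, -0.0, -98.7]
contact_force: [0.2, 0.3, -0.3]
gripper_width: 0.0293
gripper_force: 0.0
```

```bash
python3 -m crank '[[[0,0,0],[0,0,0],1],[[0,0,0],[0,0,0],1],[[0,0,0],[0,0,0],1],[[0,0,0],[0,0,0],1],[[0,0,0],[0,0,0],1]]' && python3 -m crank '[[[0,0,0],[0,0,-1],1],[[0,0,0],[0,0,-2],1],[[0,0,0],[0,0,-3],1],[[0,0,0],[0,0,-2],1],[[0,0,0],[0,0,0],1]]'
```

```text
time_s: 5.3
tcp_pos: [0.5416, -0.2568, 0.0384]
eef_rot: [179.9, 0.0, -98.7]
contact_force: [-4.3, 1.7, 2.1]
gripper_width: 0.013
gripper_force: 30.0
time_s: 5.8
tcp_pos: [0.5451, -0.2574, 0.1225]
eef_rot: [-179.6, -0.0, -98.7]
contact_force: [1.1, 0.3, -2.5]
gripper_width: 0.0132
gripper_force: 30.0
```

```bash
python3 - <<'E'
from h import *
for n in('top','side'):
    c=np.load(f'pics/{n}0.npz'); P=cloud(c); z=P[...,2]; col=c['color'].astype(int); white=(col.min(2)>140)&(np.ptp(col,2)<40)
    th=np.radians(85.2);d=np.array([np.cos(th),np.sin(th)]);nrm=np.array([-d[1],d[0]]);o=np.array([.587,.067])
    q=P[...,:2]-o;t=q@d;l=q@nrm
    reg=(abs(l)<.06)&(t>-.06)&(t<.23)
    for nm,m in(('near',reg&(z>.078)&(z<.095)&(t<.03)&~white),('far',reg&(z>.078)&(z<.095)&(t>.11)&(t<.165)&~white),('tongue',reg&(z>.04)&(z<.055)&(t<-.008))):
        print(n,nm,m.sum(),'t',np.round(np.percentile(t[m],[1,5,50,95,99]),4),'l',np.round(np.percentile(l[m],[1,5,50,95,99]),4),'z',np.median(z[m]))
    for a in np.arange(.02,.13,.02): # roll ridge: circle fit of white points in slice
        m=reg&white&(z>.05)&(t>a)&(t<a+.02); L,Z=l[m],z[m]
        A=np.c_[2*L,2*Z,np.ones(len(L))];s=np.linalg.lstsq(A,L**2+Z**2,rcond=None)[0];print('roll',round(a+.01,3),np.round(s[:2],4),round(np.sqrt(s[2]+s[0]**2+s[1]**2),4))
E
```

```text
top near 187 t [0.0002 0.0004 0.0079 0.0156 0.0166] l [-0.0318 -0.0293  0.      0.0282  0.0307] z 0.08554572725736298
top far 287 t [0.1339 0.1344 0.1454 0.1628 0.1644] l [-0.0319 -0.029  -0.0003  0.0273  0.0308] z 0.08462384374322551
top tongue 45 t [-0.0332 -0.0329 -0.0208 -0.0091 -0.0084] l [-0.0054 -0.005   0.0001  0.0046  0.0047] z 0.04626974738734657
roll 0.03 [-0.0003  0.0584] 0.0265
roll 0.05 [-0.0003  0.0576] 0.027
roll 0.07 [-0.0005  0.0581] 0.0264
roll 0.09 [-0.0003  0.0578] 0.0269
roll 0.11 [-0.0003  0.0576] 0.0269
roll 0.13 [-0.0005  0.0579] 0.0266
side near 92 t [-0.0055 -0.003   0.0039  0.0163  0.0194] l [-0.0274 -0.024   0.0075  0.0349  0.0369] z 0.08334064158610582
side far 90 t [0.1272 0.129  0.1393 0.1622 0.1641] l [-0.0267 -0.0224  0.0064  0.034   0.0374] z 0.0835080513960631
side tongue 24 t [-0.0357 -0.0356 -0.0231 -0.0084 -0.0081] l [-0.0007  0.0021  0.0059  0.0102  0.0113] z 0.0453329588385199
roll 0.03 [0.0053 0.0569] 0.0261
roll 0.05 [0.0064 0.06  ] 0.0238
roll 0.07 [0.005  0.0571] 0.0263
roll 0.09 [0.0054 0.0586] 0.0251
roll 0.11 [0.0055 0.0588] 0.025
roll 0.13 [0.0042 0.0571] 0.0265
```

Relative to the top camera, the mouth is at (0.587, 0.067) with yaw 85.2°. The grasp confirmed this camera's x to within 1 mm. The side camera reads 5 mm off for both objects, so I use the top camera. Next I approach to 35 mm before the mouth.

```bash
python3 -m crank '[[[0,0,0],[-3.5,-0.06,0],1],[[0,0,0],[-3.6,-0.06,0],1],[[0,0,0],[-3.6,-0.06,-0],1],[[0,0,0],[-3.6,-0.05,0],1],[[0,0,0],[-3.4,-0.05,0],1],[[0,0,-3.9],[0,0,2],1],[[0,0,0],[0,0,2],1],[[0,0,0],[0,0,1.6],1]]' && python3 -m crank '[[[0,0,0],[0,0,0],1],[[0,0,0],[0,0,0],1]]' && python3 - <<'E'
from h import *
for n in('top','side'):
    c=snap(n,n+'2');P=cloud(c);z=P[...,2];col=c['color'].astype(int)
    th=np.radians(85.2);d=np.array([np.cos(th),np.sin(th)]);nrm=np.array([-d[1],d[0]]);q=P[...,:2]-[.587,.067];t=q@d;l=q@nrm
    m=(abs(l)<.03)&(t>-.34)&(t<-.01)&(z>.05)&(z<.085)&(col.min(2)>110)&(np.ptp(col,2)<50)
    for a in np.arange(-.28,-.02,.02):
        k=m&(t>=a)&(t<a+.02)
        if k.sum()>3:print(n,round(a+.01,2),k.sum(),np.round([np.median(l[k]),(l[k].max()+l[k].min())/2,np.percentile(z[k],90)],4))
    print('tip t',t[m].max())
s=r.get_state();print(s['tcp_pos'],s['eef_rot'])
E
```

```text
time_s: 6.6
tcp_pos: [0.5717, -0.0817, 0.0611]
eef_rot: [180.0, 0.0, -94.8]
contact_force: [0.1, -0.3, -3.2]
gripper_width: 0.0128
gripper_force: 30.0
time_s: 6.8
tcp_pos: [0.572, -0.0824, 0.0623]
eef_rot: [180.0, -0.0, -94.8]
contact_force: [0.1, -0.2, -2.2]
gripper_width: 0.0127
gripper_force: 30.0
top -0.23 41 [0.0015 0.0009 0.0644]
top -0.21 41 [0.0014 0.0012 0.065 ]
top -0.19 16 [0.0031 0.0019 0.0654]
tip t -0.1921045998678685
side -0.23 17 [0.0081 0.0066 0.0645]
side -0.21 18 [0.0081 0.007  0.0652]
side -0.19 22 [0.0081 0.0076 0.0637]
side -0.17 77 [0.0085 0.0044 0.0806]
side -0.15 37 [0.006  0.0036 0.0779]
tip t -0.1469405085462761
[ 0.57272833 -0.0823783   0.06335545] [-1.79920937e+02  1.01936478e-02 -9.48263368e+01]
```

View pics/top2.png

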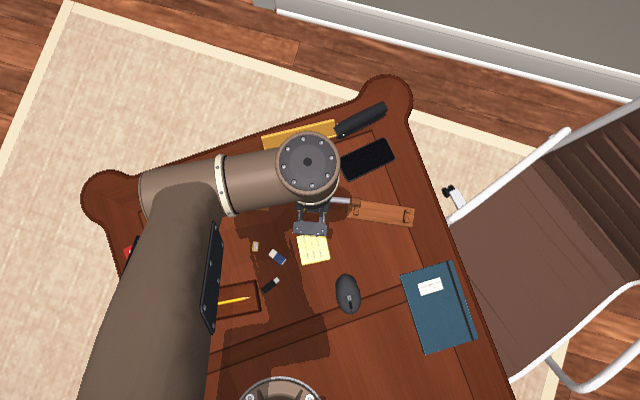

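The top view shows the gripper at (310,210) with the rod's rear at (340,200); the arm hides the tip and the holder. The visible rear of the rod lies parallel to the bore, 1.3 mm to its left and about 2 mm high. I correct this and advance to just before the mouth.

```bash
python3 -m crank '[[[0,0,0],[0,-0.14,0.18],1],[[0,0,0],[-1,0,0],1],[[0,0,0],[-1,0,0],1],[[0,0,0],[-0.8,0,0],1],[[0,0,0],[0,0,0],1],[[0,0,0],[0,0,0],1]]' && python3 -c "
from h import *
S=[]
for i in range(4): r.capture('wrist'); s=r.get_state(); S.append(np.r_[s['tcp_pos']*1e3,s['contact_force']])
print(np.round(np.mean(S,0),2),np.round(np.std(S,0),2))
c,T,s=wsnap('w3');c=snap('side','side3')
cv2.imwrite('pics/c3.png',cv2.resize(c['color'][130:260,230:380,::-1],None,fx=4,fy=4))"
```

```text
time_s: 7.5
tcp_pos: [0.5758, -0.0541, 0.0608]
eef_rot: [-180.0, 0.0, -94.8]
contact_force: [0.6, 0.2, -2.3]
gripper_width: 0.013
gripper_force: 30.0
[ 5.7569e+02 -5.4620e+01  6.0750e+01 -2.5000e-01  0.0000e+00 -2.8900e+00] [0.03 0.16 0.02 0.36 0.41 0.68]
```

View pics/c3.png

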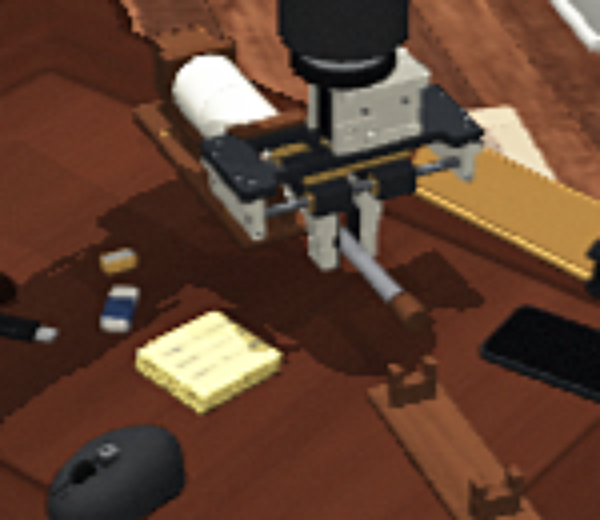

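The side crop shows the spindle gripped level, with its knob at the rear (410,310) clear of the rest and pointing at the near board. I enter slowly.

```bash
python3 -m crank '[[[0,0,0],[-0.3,-0.06,0],1],[[0,0,0],[-0.3,0,0],1],[[0,0,0],[-0.3,0,0],1],[[0,0,0],[-0.3,0,0],1]]' && python3 -m crank '[[[0,0,0],[-0.3,0,0],1],[[0,0,0],[-0.3,0,0],1],[[0,0,0],[0,0,0],1]]'
```

```text
time_s: 8.2
tcp_pos: [0.5774, -0.0424, 0.0608]
eef_rot: [-180.0, -0.0, -94.8]
contact_force: [-0.1, -0.5, -2.4]
gripper_width: 0.013
gripper_force: 30.0
time_s: 8.5
tcp_pos: [0.578, -0.0363, 0.0608]
eef_rot: [-180.0, 0.0, -94.8]
contact_force: [-0.8, 0.4, -2.6]
gripper_width: 0.0134
gripper_force: 30.0
```

```bash
python3 -m crank '[[[0,0,0],[-0.5,0,0],1],[[0,0,0],[-0.5,0,0],1],[[0,0,0],[-0.5,0,0],1],[[0,0,0],[0,0,0],1]]' && python3 -m crank '[[[0,0,0],[-0.7,0,0],1],[[0,0,0],[-0.7,0,0],1],[[0,0,0],[-0.6,0,0],1],[[0,0,0],[0,0,0],1]]'
```

```text
time_s: 8.9
tcp_pos: [0.5794, -0.0211, 0.0608]
eef_rot: [-180.0, 0.0, -94.8]
contact_force: [-0.7, -0.3, -1.8]
gripper_width: 0.013
gripper_force: 30.0
time_s: 9.3
tcp_pos: [0.581, -0.0009, 0.0608]
eef_rot: [-180.0, 0.0, -94.8]
contact_force: [0.4, -0.1, -2.8]
gripper_width: 0.0132
gripper_force: 30.0
```

```bash
python3 -m crank '[[[0,0,0],[-0.7,0,0],1],[[0,0,0],[-0.7,0,0],1],[[0,0,0],[-0.7,0,0],1],[[0,0,0],[0,0,0],1]]' && python3 -m crank '[[[0,0,0],[-0.8,0,0],1],[[0,0,0],[-0.8,0,0],1],[[0,0,0],[-0.8,0,0],1],[[0,0,0],[0,0,0],1],[[0,0,0],[0,0,0],1]]'
```

```text
time_s: 9.7
tcp_pos: [0.5828, 0.02, 0.0608]
eef_rot: [-180.0, 0.0, -94.8]
contact_force: [-0.4, -0.2, -2.0]
gripper_width: 0.0125
gripper_force: 30.0
time_s: 10.2
tcp_pos: [0.5846, 0.0433, 0.0607]
eef_rot: [180.0, -0.0, -94.8]
contact_force: [-0.5, -0.1, -1.7]
gripper_width: 0.013
gripper_force: 30.0
```

```bash
python3 -m crank '[[[0,0,0],[0,0,0.1],1],[[0,0,0],[0,0,0],-1],[[0,0,0],[0,0,0],-1],[[0,0,0],[0,0,0],-1],[[0,0,0],[0,0,0],-1],[[0,0,0],[0,0,0],-1],[[0,0,0],[0,0,0],-1],[[0,0,0],[0,0,0],-1]]' && python3 -m crank '[[[0,0,0],[0,0,-2],-1],[[0,0,0],[0,0,-4],-1],[[0,0,0],[1,0,-4],-1],[[0,0,0],[3,0,-4],-1],[[0,0,0],[3,0,-2],-1],[[0,0,0],[2.3,0,0],-1],[[0,0,0],[0,0,0],-1],[[0,0,0],[0,0,0],-1]]' && python3 - <<'E'
from h import *
c,T,s=wsnap('w4');P=cloud(c,T);z=P[...,2]
th=np.radians(85.2);d=np.array([np.cos(th),np.sin(th)]);nrm=np.array([-d[1],d[0]]);q=P[...,:2]-[.587,.067];t=q@d;l=q@nrm
m=(abs(l)<.03)&(t>-.3)&(t<-.01)&(z>.045)&(z<.085)
for a in np.arange(-.16,-.02,.015):
    k=m&(t>=a)&(t<a+.015)
    if k.sum()>3:print(round(a+.0075,3),k.sum(),np.round([np.median(l[k]),(l[k].max()+l[k].min())/2,np.ptp(l[k]),np.percentile(z[k],95)],4))
print('rear t',t[m].min(),s['tcp_pos'])
E
```

```text
time_s: 11.0
tcp_pos: [0.5846, 0.043, 0.0598]
eef_rot: [-180.0, -0.0, -94.8]
contact_force: [-0.1, 0.1, 0.4]
gripper_width: 0.0633
gripper_force: 0.0
time_s: 11.8
tcp_pos: [0.5765, -0.05, 0.2197]
eef_rot: [180.0, 0.0, -94.9]
contact_force: [-0.2, -0.3, -0.4]
gripper_width: 0.088
gripper_force: 0.0
-0.138 290 [-0.0006 -0.0006  0.0187  0.063 ]
-0.123 396 [-0.0007 -0.0006  0.019   0.0633]
-0.108 261 [-0.0007 -0.0003  0.0164  0.0611]
-0.093 265 [-0.0007 -0.0003  0.0133  0.0606]
-0.078 256 [ 0.0002 -0.0003  0.0135  0.0609]
-0.063 229 [ 0.0002 -0.0003  0.0135  0.0611]
-0.018 175 [0.0001 0.0001 0.0131 0.0614]
rear t -0.13944499962121534 [ 0.57654096 -0.050036    0.21967265]
```

View pics/w4.png

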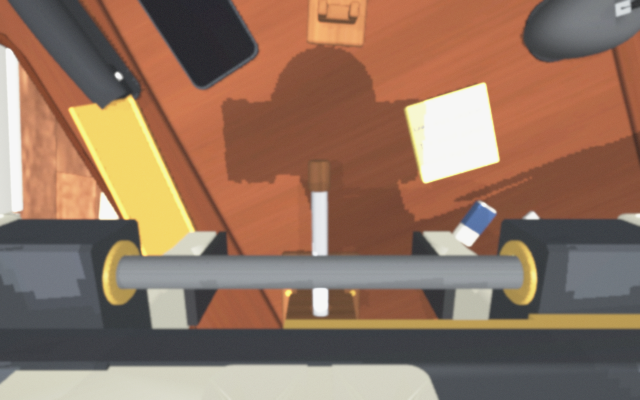

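The wrist view shows the spindle lying level in the holder, with its knob at (319,175) and the rod running into the board at (320,315). The tip is 90 mm in. Next I grip the knob.

```bash
python3 -m crank '[[[0,0,0],[0.96,-0.1,2],-1],[[0,0,0],[0,0,4],-1],[[0,0,0],[0,0,4],-1],[[0,0,0],[0,0,4],-1],[[0,0,0],[0,0,2.07],-1],[[0,0,0],[0,0,0],-1],[[0,0,0],[0,0,0],-1]]' && python3 -m crank '[[[0,0,0],[0,0,0],1],[[0,0,0],[0,0,0],1],[[0,0,0],[0,0,0],1],[[0,0,0],[0,0,0],1],[[0,0,0],[0,0,0],1],[[0,0,0],[0,0,0],1],[[0,0,0],[0,0,0],1],[[0,0,0],[0,0,0],1]]' 40 && python3 -m crank '[[[0,0,0],[0,0,0],1],[[0,0,0],[0,0,0],1],[[0,0,0],[0,0,0],1],[[0,0,0],[0,0,0],1],[[0,0,0],[0,0,0],1]]'
```

```text
time_s: 12.55
tcp_pos: [0.5773, -0.0587, 0.059]
eef_rot: [179.9, -0.0, -94.8]
contact_force: [0.3, -0.1, 0.2]
gripper_width: 0.0877
gripper_force: 0.0
time_s: 13.35
tcp_pos: [0.577, -0.0593, 0.059]
eef_rot: [180.0, -0.0, -94.8]
contact_force: [0.1, 0.2, 0.0]
gripper_width: 0.0295
gripper_force: 0.0
time_s: 13.85
tcp_pos: [0.5768, -0.0593, 0.059]
eef_rot: [180.0, -0.0, -94.8]
contact_force: [-0.9, -0.0, -0.2]
gripper_width: 0.0189
gripper_force: 40.0
```

```bash
python3 -m crank '[[[0,0,0],[-0.5,0,0],1],[[0,0,0],[-0.5,0,0],1],[[0,0,0],[-0.5,0,0],1],[[0,0,0],[-0.5,0,0],1],[[0,0,0],[-0.5,0,0],1],[[0,0,0],[-0.5,0,0],1],[[0,0,0],[-0.4,0,0],1],[[0,0,0],[0,0,0],1]]' && python3 -m crank '[[[0,0,0],[-0.2,0,0],1],[[0,0,0],[-0.2,0,0],1],[[0,0,0],[-0.2,0,0],1],[[0,0,0],[-0.2,0,0],1],[[0,0,0],[-0.2,0,0],1],[[0,0,0],[-0.2,0,0],1],[[0,0,0],[0,0,0],1]]'
```

```text
time_s: 14.65
tcp_pos: [0.58, -0.0246, 0.0591]
eef_rot: [-180.0, 0.0, -94.8]
contact_force: [-0.7, 1.7, -0.1]
gripper_width: 0.0186
gripper_force: 40.0
time_s: 15.35
tcp_pos: [0.5809, -0.0132, 0.0591]
eef_rot: [-180.0, 0.0, -94.8]
contact_force: [-2.3, -1.7, 2.4]
gripper_width: 0.0188
gripper_force: 40.0
```

```bash
python3 -m crank '[[[0,0,0],[-0.2,0,0],1],[[0,0,0],[-0.2,0,0],1],[[0,0,0],[-0.2,0,0],1],[[0,0,0],[0,0,0],1]]' && python3 -m crank '[[[0,0,0],[-0.2,0,0],1],[[0,0,0],[-0.1,0,0],1],[[0,0,0],[-0.1,0,0],1],[[0,0,0],[0,0,0],1]]'
```

```text
time_s: 15.75
tcp_pos: [0.5813, -0.0072, 0.0591]
eef_rot: [180.0, 0.0, -94.8]
contact_force: [-2.3, -2.0, 3.6]
gripper_width: 0.0191
gripper_force: 40.0
time_s: 16.15
tcp_pos: [0.5815, -0.0037, 0.0592]
eef_rot: [180.0, -0.0, -94.8]
contact_force: [-1.9, -4.9, 4.3]
gripper_width: 0.019
gripper_force: 40.0
```

```bash
python3 -m crank '[[[0,0,0],[0,0.04,-0.06],1],[[0,0,0],[0,0,0],1],[[0,0,0],[0,0,0],1]]' && python3 -m crank '[[[0,0,0],[-0.1,0,0],1],[[0,0,0],[-0.1,0,0],1],[[0,0,0],[-0.1,0,0],1],[[0,0,0],[0,0,0],1]]'
```

```text
time_s: 16.45
tcp_pos: [0.5813, -0.0033, 0.0596]
eef_rot: [-180.0, 0.0, -94.8]
contact_force: [-0.7, -1.7, 0.9]
gripper_width: 0.0191
gripper_force: 40.0
time_s: 16.85
tcp_pos: [0.5814, -0.0003, 0.0596]
eef_rot: [180.0, 0.0, -94.8]
contact_force: [-1.4, -1.2, 2.0]
gripper_width: 0.0186
gripper_force: 40.0
```

Tip is about 149 mm in and still free of the pad. I feel for it in 1 mm steps.

```bash
python3 -m crank '[[[0,0,0],[-0.1,0,0],1],[[0,0,0],[-0.1,0,0],1],[[0,0,0],[0,0,0],1]]' && python3 -m crank '[[[0,0,0],[-0.1,0,0],1],[[0,0,0],[-0.1,0,0],1],[[0,0,0],[0,0,0],1]]'
```

```text
time_s: 17.15
tcp_pos: [0.5816, 0.0016, 0.0596]
eef_rot: [180.0, 0.0, -94.8]
contact_force: [-2.7, -2.0, 2.6]
gripper_width: 0.0187
gripper_force: 40.0
time_s: 17.45
tcp_pos: [0.5818, 0.0036, 0.0596]
eef_rot: [180.0, 0.0, -94.8]
contact_force: [-3.1, -2.4, 2.6]
gripper_width: 0.0191
gripper_force: 40.0
```

```bash
python3 -m crank '[[[0,0,0],[-0.1,0.04,-0.04],1],[[0,0,0],[0,0,0],1]]' && python3 -m crank '[[[0,0,0],[-0.1,0,0],1],[[0,0,0],[0,0,0],1]]' && python3 -m crank '[[[0,0,0],[-0.1,0,0],1],[[0,0,0],[0,0,0],1]]'
```

```text
time_s: 17.65
tcp_pos: [0.5816, 0.0045, 0.0599]
eef_rot: [180.0, -0.0, -94.8]
contact_force: [0.1, -3.2, -0.7]
gripper_width: 0.019
gripper_force: 40.0
time_s: 17.85
tcp_pos: [0.5813, 0.005, 0.0598]
eef_rot: [179.9, -0.0, -94.8]
contact_force: [-0.9, -5.8, -1.4]
gripper_width: 0.0191
gripper_force: 40.0
time_s: 18.05
tcp_pos: [0.5812, 0.0056, 0.0597]
eef_rot: [179.9, -0.1, -94.9]
contact_force: [-1.3, -7.8, -0.7]
gripper_width: 0.0186
gripper_force: 40.0
```

Contact. The force rises about 2.3 N per commanded millimetre.

```bash
python3 -m crank '[[[0,0,0],[-0.1,0,0],1],[[0,0,0],[-0.1,0,0],1],[[0,0,0],[0,0,0],1]]' && python3 -m crank '[[[0,0,0],[-0.05,0,0],1],[[0,0,0],[0,0,0],1]]'
```

```text
time_s: 18.35
tcp_pos: [0.5809, 0.0066, 0.0597]
eef_rot: [179.9, -0.1, -94.9]
contact_force: [-0.0, -13.4, -0.1]
gripper_width: 0.0188
gripper_force: 40.0
time_s: 18.55
tcp_pos: [0.5808, 0.0068, 0.0597]
eef_rot: [179.9, -0.2, -94.9]
contact_force: [-0.4, -15.5, 0.8]
gripper_width: 0.0192
gripper_force: 40.0
```

```bash
python3 -m crank '[[[0,0,0],[0,0,0],1],[[0,0,0],[0,0,0],1],[[0,0,0],[0,0,0],1],[[0,0,0],[0,0,0],1],[[0,0,0],[0,0,0],1],[[0,0,0],[0,0,0],1]]' && python3 -m crank '[[[0,0,0],[0.2,0,0],1],[[0,0,0],[0.2,0,0],1],[[0,0,0],[0,0,0],1]]' && python3 -m crank '[[[0,0,0],[0,0,0],-1],[[0,0,0],[0,0,0],-1],[[0,0,0],[0,0,0],-1],[[0,0,0],[0,0,0],-1],[[0,0,0],[0,0,0],-1],[[0,0,0],[0,0,0],-1],[[0,0,0],[0,0,0],-1]]' && python3 -m crank '[[[0,0,0],[0,0,-2],-1],[[0,0,0],[0,0,-4],-1],[[0,0,0],[0,0,-4],-1],[[0,0,0],[0,0,-4],-1],[[0,0,0],[0,0,-2],-1],[[0,0,0],[0,0,0],-1],[[0,0,0],[0,0,0],-1]]' && python3 - <<'E'
from h import *
c,T,s=wsnap('w5');P=cloud(c,T);z=P[...,2]
th=np.radians(85.2);d=np.array([np.cos(th),np.sin(th)]);nrm=np.array([-d[1],d[0]]);q=P[...,:2]-[.587,.067];t=q@d;l=q@nrm
m=(abs(l)<.02)&(t>-.3)&(t<-.005)&(z>.05)&(z<.085)
for a in np.arange(-.1,0,.015):
    k=m&(t>=a)&(t<a+.015)
    if k.sum()>3:print(round(a+.0075,3),k.sum(),np.round([(l[k].max()+l[k].min())/2,np.ptp(l[k]),np.percentile(z[k],95)],4))
print('rear t',t[m].min(),'tip',t[m].min()+.23,s['tcp_pos'])
E
```

```text
time_s: 19.15
tcp_pos: [0.5808, 0.0068, 0.0597]
eef_rot: [179.9, -0.2, -94.9]
contact_force: [-0.9, -14.1, -0.7]
gripper_width: 0.0189
gripper_force: 40.0
time_s: 19.45
tcp_pos: [0.5815, 0.0047, 0.0599]
eef_rot: [180.0, -0.0, -94.9]
contact_force: [-0.8, -5.9, -1.3]
gripper_width: 0.0188
gripper_force: 40.0
time_s: 20.15
tcp_pos: [0.5817, 0.0051, 0.0601]
eef_rot: [-180.0, 0.0, -94.8]
contact_force: [-0.3, 0.1, -0.1]
gripper_width: 0.0695
gripper_force: 0.0
time_s: 20.85
tcp_pos: [0.5815, 0.0051, 0.2202]
eef_rot: [-180.0, 0.0, -94.8]
contact_force: [-1.0, -0.0, -0.9]
gripper_width: 0.0876
gripper_force: 0.0
-0.078 198 [-0.0003  0.0189  0.0637]
-0.062 397 [-0.0002  0.019   0.064 ]
-0.048 283 [-0.0002  0.0192  0.0634]
-0.033 263 [0.0003 0.0133 0.0612]
-0.018 252 [0.0003 0.0135 0.0613]
-0.003 80 [0.0003 0.0135 0.0615]
rear t -0.07585725036543539 tip 0.15414274963456462 [0.58145755 0.00510729 0.22023298]
```

View pics/w5.png

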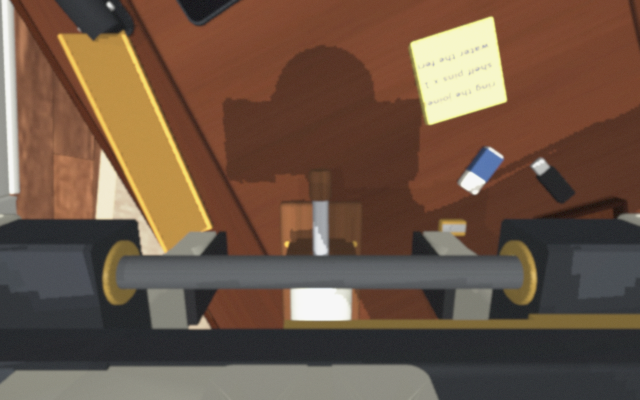

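The wrist view shows the knob at (319,185) and the rod straight in the bore. The tip is about 154 mm in and released, and the sticky notes and eraser are untouched.

```bash
python3 -c "
from plant import r
print(r.close_job())"
```

```text
the job is handed in; nothing more can be done
None
```

The spindle is home: its tip is about 154 mm inside the mouth, it was held on the brake pad at about 14–15 N (wrist reading) for 0.6 s, then released, and the job is handed in (no verdict was shown).

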